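Heft two closed coin tins and clip the heavier into the till holder

ROBOT

A 6-joint arm with a two-finger parallel gripper is mounted at the origin on the work surface. World frame = base frame: x ahead of the robot, y to its left, z up, the work surface at z = 0. Lengths are in m, angles in rad, forces in N, time in s.
With the tool pointing down it reaches from about 0.325 to 0.925 m from the base axis. Payload 3.1 kg.
Tool frame: the origin (TCP) lies at the very end of the fingers, on their centre line; the grasp point (between the pads) lies manip.hold_point_z behind it (manip.hold_point_z is the distance from the TCP to the grasp point, in m); z points along the fingers, x is the direction in which the jaws open and shut, and the axes are right-handed (so a half turn about z gives the same grasp; the last joint's range is limited). The gripper opens to 85 mm and grips with 20 to 120 N. Pads are 22 mm wide; open, the fingers measure 114 mm over their backs; the gripper's body (76 mm by 85 mm) begins 54 mm behind the grasp point. The pads swing forward as they close: fully open they stand 13 mm farther back than shut.
Start: joints at [-0.112, 0.217, 1.613, -0, 1.311, -0.112], TCP at [0.625, 0, 0.231] pointing down, gripper open.
Joint ranges: [-2.75, 2.75], [-0.78, 2.1], [0.31, 2.55], [-1.13, 4.27], [0.13, 2.63], [-2.58, 2.58]. Speed limits (rad/s): [2.79, 2.79, 3.14, 3.14, 3.14, 3.14].

INTERFACE

Orientations are given as [roll, pitch, yaw] about the fixed x, y, z axes, in that order (R = Rz(yaw) Ry(pitch) Rx(roll)).
In Python, from cell import sense, imaging, job, manip gives the robot as it stands.
- The arm moves only by the tool drive_tool, never from a script. Its argument "increments" is a list of rows, each a list of 7 numbers: the finger opening in mm, from 0 to 85.4, then the shift along the tool's x, y, z normalised to -1 to 1, where 1 is 0.1 m, then the turn, a rotation vector about the tool's x, y, z normalised to -1 to 1, where 1 is pi/4 rad. A call has 1 to 20 rows; each row is the pose to reach, as a shift and turn from the pose commanded when the call began, along the tool's axes at that moment; what a row does not reach only later rows make up. A row lasts 1/12 s, in which the tool goes at most 41.7 mm and 7.16 degrees, less where a joint would pass 70% of its speed; a pose out of reach is approached as far as the arm can. A call with a number of a shift or a turn outside -1 to 1 is refused whole. A call with a gripper value outside its range is refused whole. The fingers move at their own pace and stop on an object; the grip force is fixed at half the most. Time passes only in rows, so rows that repeat a pose let the fingers close. It gives the time, the measured TCP pose, the force and the opening at its end, in the units of the state.
- sense(): the state, without advancing time (a new reading comes with each control period).
- imaging.camera(name): name is "scene" or "side" or "wrist"; returns (picture, depth): 400x640x3 uint8, blue, green, red; 400x640 float32, m along the optical axis (not along the pixel's ray), 0 where there is no reading.
- imaging.camera_model(name): a dict with "fx", "fy", "cx", "cy" (pixels), "extrinsics" (4x4, takes a point from camera to world coordinates); the wrist camera has in their place "hand_eye" (4x4, takes a point from camera to tool coordinates, whose origin is the TCP and whose axes are the tool frame's). Camera axes: x right, y up, looking along -z (the intrinsics and any distortion apply to the point x, -y, -z); pixel columns grow to the right and rows downward; lengths in m; the calibration is good to about 2 mm. A picture is of the moment at which its call begins: read the wrist's pose just before it. camera_model takes no time and is no camera call.
- job.sign_off(): hands the job in, once; it reports no verdict.
The state is a dict: "clock": time; "joints": joint angles; "qd": joint speeds; "joint_torque": joint torques, N m; "tool_pos": TCP position; "eef_rot": TCP orientation; "ft_force": force on the tool from outside, world axes, zero at the start; "moment": the same for the moment, N m; "finger_gap": opening from 0.0 (shut) to 1.0 (fully open).
Only numpy, scipy, OpenCV 4.12 (cv2) and the standard library are available. Lean on these libraries where they do the work, as an engineer would, in place of code of your own. Each camera call takes 0.05 s, during which the arm holds its last target.

TASK

Two closed coin tins, one green and one cream, stand on the counter at cashing-up. Lift the green tin clear of the counter and hold it a moment to feel its weight, set it back where it stood, then do the same with the cream one; push the heavier of the two gently down into the spring-clip holder until it sits fully home on the holder's floor, and leave the lighter one standing where it was. Do not force or tip the tins, and leave everything else on the counter alone.

Things in the scene. Friction and masses are not known exactly. Their poses are not given: they have to be found in the camera images.
- tin_green_mid (a point): Centre (50 mm above its underside) of a closed square tin, painted green, with a brass lid that is fixed shut: 54 x 54 mm wide and 100 mm tall, smooth flat sides; z is up and x, y are square to its sides. It stands on the counter. Total mass somewhere between 0.3 and 0.85 kg, its contents unseen; the two tins differ by at least 0.25 kg, either may be the heavier.
- tin_green: The green tin as a body; origin at the centre of its underside.
- tin_cream_mid (a point): Centre (50 mm above its underside) of a closed square tin, painted cream, with a brass lid that is fixed shut: 54 x 54 mm wide and 100 mm tall, smooth flat sides; z is up and x, y are square to its sides. It stands on the counter. Total mass somewhere between 0.3 and 0.85 kg, its contents unseen; the two tins differ by at least 0.25 kg, either may be the heavier.
- tin_cream: The cream tin as a body; origin at the centre of its underside.
- holder_floor (a point): Centre of the floor inside the tin holder, 6 mm above the counter; z up, x and y along its sides. The socket is square, 57 x 57 mm (1.5 mm play each side of a tin); steel walls rise 28 mm above this floor, a flared lead-in on top of them ends about 36 mm above it and is about 8 mm wider on each side. A tin fits in any of the four quarter turns.
- holder: Dark wooden plate 120 x 120 x 6 mm fixed to the counter, the steel socket in its middle; origin on the counter, axes as the floor point. Two copper spring clips (+y, -y sides) lean inwards: a tin lowered in stops on them 12 to 22 mm short of the floor and needs a push of about 5 to 16 N beyond its weight to reach it; the clips then hold it by friction.
- table: The counter: a grey stone-like top, its surface at height 0; fixed.
- phone: Bystander: a black phone with a blue screen lying flat, 148 x 72 x 9 mm. Origin at the centre of its underside.
- tumbler: Bystander: a stemless glass, 72 mm wide, 95 mm tall. Origin at the centre of its underside.
- pen_cup: Bystander: a clear cup with pens, 72 mm wide, 145 mm tall. Origin at the centre of its underside.
- jar: Bystander: a glass jar with a steel cap, 96 mm wide, 130 mm tall. Origin at the centre of its underside.
- tealight: Bystander: a small white tealight, 38 mm wide, 26 mm tall. Origin at the centre of its underside.
- vase: Bystander: a green glass bud vase, 64 mm wide, 75 mm tall. Origin at the centre of its underside.
- spoon: Bystander: a black plastic spoon lying flat. Origin at the centre of its underside.
Not all that is in view belongs to the job. What is shaped like the tin_cream but black or red is not meant.

How it is judged:
By the outcome, as a careful person would: the job done as asked, in the order asked, and still so for the second after the job is handed in, with the robot touching nothing.
It also fails if it takes over 72 s, if anything falls off the work surface, if the arm or the gripper's body presses on something with over 40 N, if the wrist force passes 120 N, or if a joint passes its speed limit or range.

## Working session

There is one attempt and no reset: what is moved stays moved. The work goes in short steps, Python scripts to look and compute and a tool call to move; the robot and the scene stay as the last step left them, time stands still between calls to the robot, and variables do not carry over. Pictures are saved under pics/ and viewed, and the job is handed in when it is done.

Besides the shell and the picture viewer there is one more tool, called after "Request:" by a JSON object that holds its "op" and its "data". drive_tool: Moves the arm, as the interface text tells. Its arguments: {"type":"object","properties":{"increments":{"type":"array","items":{"type":"array","items":{"type":"number"}}}},"required":["increments"]}

```bash
mkdir -p pics; ls
python3 - <<'E'
from cell import sense, imaging, job, manip
import cv2
s=sense();print(s, manip.hold_point_z)
for n in("scene","side","wrist"):
    p,d=imaging.camera(n);cv2.imwrite(f"pics/{n}0.png",p);import numpy as np;np.save(f"pics/{n}0.npy",d)
    print(n,imaging.camera_model(n))
E
```

```text
pics
{'clock': 0.0, 'joints': array([-1.12192126e-01,  2.17779209e-01,  1.61493277e+00, -2.72541968e-06,
        1.31129614e+00, -1.12188532e-01]), 'qd': array([ 7.49832331e-05, -1.91054486e-03, -4.43146341e-04,  1.20728393e-03,
       -1.85086587e-03,  8.83970623e-04]), 'joint_torque': array([-2.90135131e-04, -3.96841800e+01, -3.03850436e+01, -2.80225659e-04,
        9.87685227e-03,  9.68610237e-06]), 'tool_pos': array([6.24183695e-01, 1.18262458e-04, 2.29953444e-01]), 'eef_rot': array([-3.14132485e+00,  2.40057920e-03, -2.56998898e-06]), 'ft_force': array([ 0.0227513 , -0.17546703,  0.50327022]), 'moment': array([ 0.00618986,  0.05340669, -0.04091639]), 'finger_gap': 1.0007036456166012} 0.0187
scene {'fx': 369.06152576631814, 'fy': 369.06152576631814, 'cx': 317.65870436059, 'cy': 193.80174408180193, 'extrinsics': array([[ 0.19070721, -0.72175493,  0.66535748,  1.08816991],
       [ 0.98158546,  0.1326217 , -0.13748258, -0.1099152 ],
       [ 0.0109879 ,  0.67932415,  0.73375606,  0.69287586],
       [ 0.        ,  0.        ,  0.        ,  1.        ]])}
side {'fx': 389.9508735983312, 'fy': 389.9508735983312, 'cx': 312.46551755146555, 'cy': 200.50447651308747, 'extrinsics': array([[-0.9124163 ,  0.2013075 , -0.356331  ,  0.18180562],
       [-0.40890597, -0.4847828 ,  0.77316334,  0.70931879],
       [-0.01709956,  0.85115271,  0.52463957,  0.5745549 ],
       [ 0.        ,  0.        ,  0.        ,  1.        ]])}
wrist {'fx': 304.724289862166, 'fy': 304.724289862166, 'cx': 317.8685299386736, 'cy': 198.2785432476138, 'hand_eye': array([[ 9.99999669e-01, -6.91616004e-04,  4.29547342e-04,
         4.68716137e-04],
       [-5.44352434e-04, -9.60310933e-01, -2.78931202e-01,
        -7.06729637e-02],
       [ 6.05412292e-04,  2.78930875e-01, -9.60310991e-01,
        -1.42717292e-01],
       [ 0.00000000e+00,  0.00000000e+00,  0.00000000e+00,
         1.00000000e+00]])}
```

View pics/scene0.png

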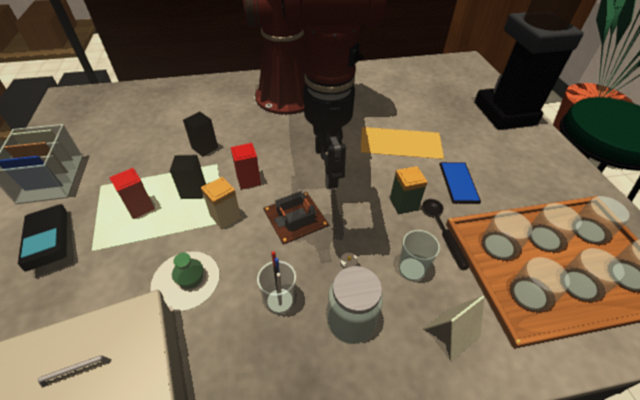

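View pics/side0.png

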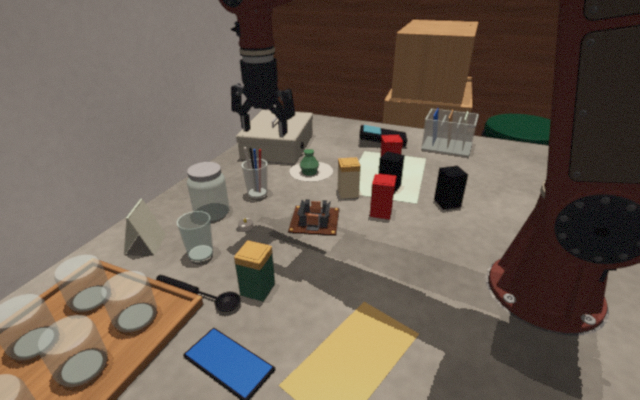

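View pics/wrist0.png

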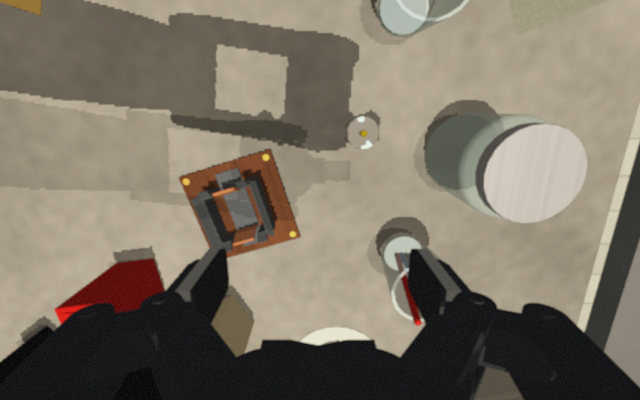

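Run:
```python
import cv2,numpy as np
a=cv2.imread("pics/scene0.png");b=cv2.imread("pics/side0.png")
def c(i,x,y,w=40):return cv2.resize(i[y-w:y+w,x-w:x+w],(390,290) if 0 else (290,290),interpolation=cv2.INTER_NEAREST)
cv2.imwrite("pics/crops.png",np.vstack([np.hstack([c(a,408,190),c(b,255,268)]),np.hstack([c(a,221,203),c(b,348,178)])]))
```

```text
(no output)
```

View pics/crops.png

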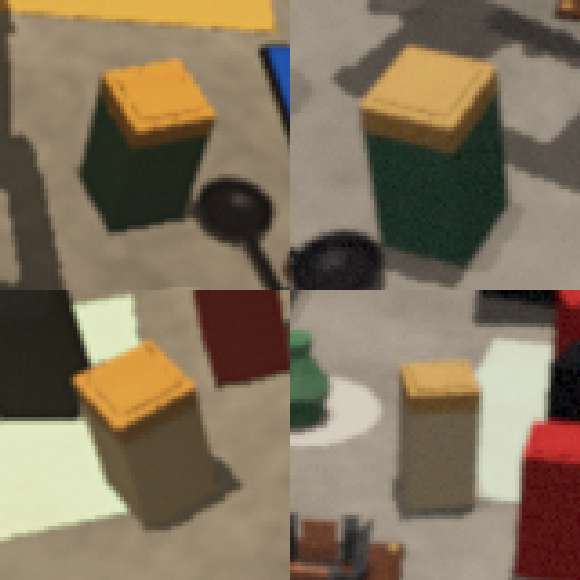

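Green tin: scene (408,190), side (255,268). Cream tin: scene (221,203), side (348,178). Both have brass lids. The red boxes at (130,193) and (245,165) and the black ones at (187,175) and (200,132) are decoys. The crop confirms this.

```bash
cat > h.py <<'E'
import numpy as np,cv2
from cell import imaging
def ray(m,uv,E,z):
    uv=np.asarray(uv,float).reshape(-1,2)
    d=np.c_[(uv[:,0]-m['cx'])/m['fx'],-(uv[:,1]-m['cy'])/m['fy'],-np.ones(len(uv))]@E[:3,:3].T
    o=E[:3,3];t=(z-o[2])/d[:,2];return o+d*t[:,None]
E
cat > m.py <<'E'
from h import *
import sys
def run(tag):
  for n,boxes in(("scene",{"green":(408,180,26),"cream":(220,190,26)}),("side",{"green":(255,255,28),"cream":(348,165,22)})):
    im=cv2.imread(f"pics/{n}{tag}.png");D=np.load(f"pics/{n}{tag}.npy");m=imaging.camera_model(n);E=m['extrinsics'];hsv=cv2.cvtColor(im,cv2.COLOR_BGR2HSV)
    for k,(x,y,w) in boxes.items():
        M=np.zeros(im.shape[:2],np.uint8);r=hsv[y-w:y+w,x-w:x+w]
        lid=((r[...,0]>10)&(r[...,0]<28)&(r[...,1]>115))
        v=r[...,2][lid];t,_=cv2.threshold(v.reshape(-1,1),0,255,cv2.THRESH_OTSU)
        top=(lid&(r[...,2]>t)).astype(np.uint8)
        nn,lab,st,ce=cv2.connectedComponentsWithStats(top);i=1+np.argmax(st[1:,4]);top=(lab==i).astype(np.uint8)
        c=max(cv2.findContours(top,0,2)[0],key=len).reshape(-1,2)+[x-w,y-w]
        P=ray(m,c,E,0.1)[:,:2];R=cv2.minAreaRect((P*1000).astype(np.float32))
        print(n,k,t,"n",st[i,4],"rect",np.round(R[0],1),np.round(R[1],1),round(R[2],1),"depth",np.median(D[y-w:y+w,x-w:x+w][top>0]))
if __name__=="__main__": run(sys.argv[1])
E
python3 m.py 0
python3 - <<'E'
import cv2,numpy as np
a=cv2.imread("pics/scene0.png");b=cv2.imread("pics/side0.png");w=cv2.imread("pics/wrist0.png")
cv2.imwrite("pics/c2.png",np.hstack([cv2.resize(w[130:270,170:310],(560,560),interpolation=2),cv2.resize(b[185:245,285:345],(240,240))[:].repeat(1,0) if 0 else cv2.resize(b[190:245,285:345],(240,560))]))
E
```

```text
scene green 148.0 n 417 rect [532.1 224.3] [56.8 56. ] 3.2 depth 0.8468423
scene cream 147.0 n 456 rect [ 493.5 -213.5] [55.3 55.7] 29.8 depth 0.8129723
side green 149.0 n 529 rect [534.6 223.3] [55.9 55.6] 3.7 depth 0.7466205
side cream 150.0 n 160 rect [ 496.1 -212.5] [52.3 52.8] 28.5 depth 1.0678484
```

View pics/c2.png

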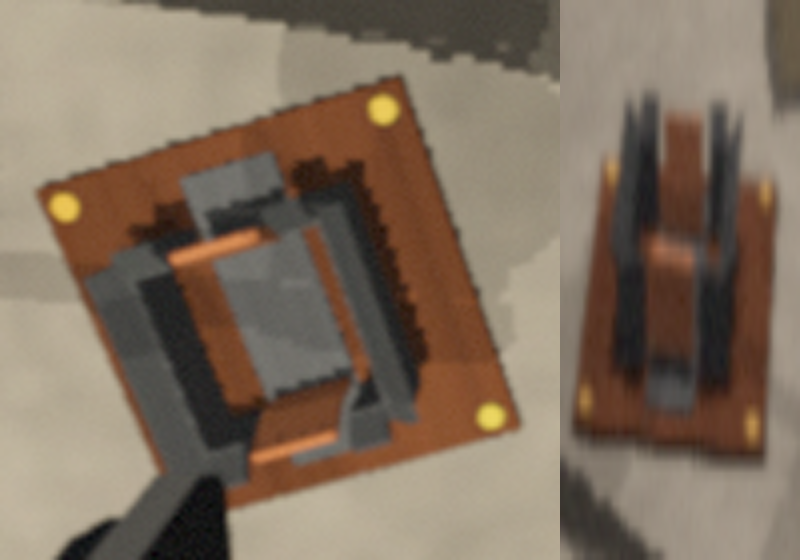

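```bash
cat > hold.py <<'E'
from h import *
from scipy.spatial.transform import Rotation as R
from cell import sense
s=sense();T=np.eye(4);T[:3,:3]=R.from_euler('xyz',s['eef_rot']).as_matrix();T[:3,3]=s['tool_pos']
m=imaging.camera_model("wrist");E=T@m['hand_eye']
c=lambda p:np.array(p)/4-.4+[170,130]
dots=ray(m,[c((64,207)),c((383,110)),c((490,417))],E,.007)
cor=ray(m,[c((38,190)),c((402,75)),c((520,428))],E,.006)
for q in(dots,cor):
    print(np.round(q[:,:2]*1000,1),"ctr",(q[0]+q[2])[:2]*500,"len",np.linalg.norm(q[1]-q[0])*1000,np.linalg.norm(q[2]-q[1])*1000,"ang",np.degrees(np.arctan2(*(q[1]-q[0])[1::-1])),np.degrees(np.arctan2(*(q[1]-q[2])[1::-1])))
for n,box in(("scene",(262,188,330,244)),("side",(285,195,345,240))):
    im=cv2.imread(f"pics/{n}0.png");mm=imaging.camera_model(n);x0,y0,x1,y1=box
    h=cv2.cvtColor(im,cv2.COLOR_BGR2HSV)[y0:y1,x0:x1]
    M=((h[...,0]<17)&(h[...,1]>110)).astype(np.uint8)
    M=cv2.morphologyEx(M,cv2.MORPH_OPEN,np.ones((2,2)))
    p=np.argwhere(M)[:,::-1]+[x0,y0]
    P=ray(mm,p,mm['extrinsics'],.006)[:,:2]
    r=cv2.minAreaRect((P*1000).astype(np.float32));print(n,r)
    cv2.imwrite(f"pics/m_{n}.png",cv2.resize(M*255,None,fx=5,fy=5,interpolation=0))
E
python3 hold.py; python3 -c "
import cv2,numpy as np
b=cv2.imread('pics/scene0.png');cv2.imwrite('pics/c3.png',cv2.resize(b[185:245,260:335],None,fx=8,fy=8))
b=cv2.imread('pics/side0.png');cv2.imwrite('pics/c4.png',cv2.resize(b[190:245,280:350],None,fx=8,fy=8))"
```

```text
[[461.3 -14. ]
 [561.   16. ]
 [590.9 -83.5]] ctr [526.10686499 -48.7352653 ] len 104.14998909378566 103.94166953462454 ang 16.755259088320564 106.72669278220152
[[453.5  -8.9]
 [567.   26.4]
 [600.5 -87.8]] ctr [526.99374689 -48.3074494 ] len 118.90101674341895 118.97277989214378 ang 17.25037508437418 106.34582176982045
scene ((530.4520263671875, -46.10326385498047), (119.0981216430664, 118.5138168334961), 16.847806930541992)
side ((525.723388671875, -54.505958557128906), (115.83912658691406, 144.43475341796875), 16.759044647216797)
```

View pics/c3.png

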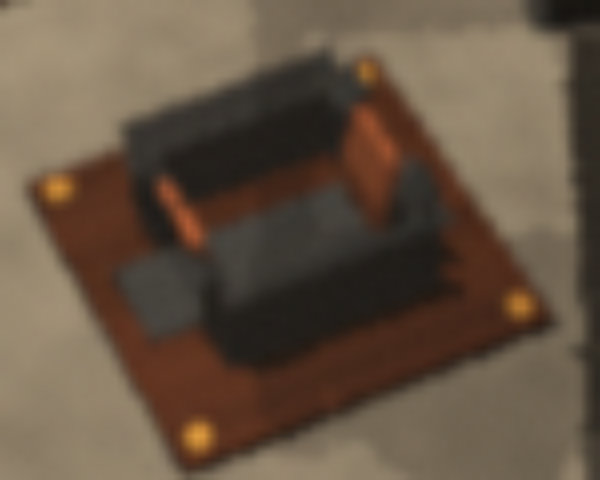

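View pics/c4.png

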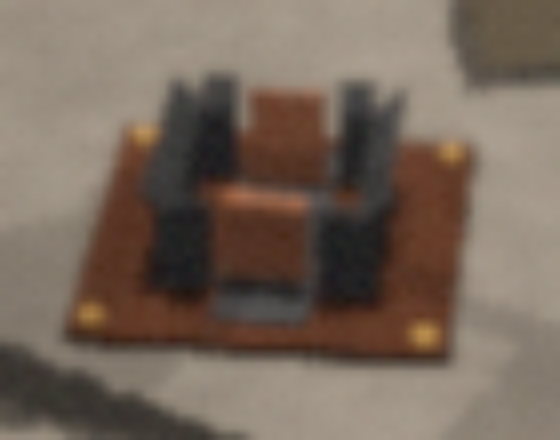

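Run:
```python
from h import *
for n,o,ds in(("scene",(260,185),[(58,188),(368,72),(520,305),(198,437)]),("side",(280,190),[(145,133),(452,152),(425,335),(90,313)])):
    m=imaging.camera_model(n);q=ray(m,np.array(ds)/8-.44+o,m['extrinsics'],.007)[:,:2]*1000
    e=np.roll(q,-1,0)-q
    print(n,q.mean(0),np.linalg.norm(e,axis=1),np.degrees(np.arctan2(e[:,1],e[:,0])))
```

```text
scene [525.27386844 -47.42392416] [105.6144422  104.48250905 104.00461436 104.42253558] [ 106.77306706   15.70912977  -73.2503364  -163.40811646]
side [527.26864381 -49.3367388 ] [104.362724   104.05382115 104.43614132 104.72338207] [-163.91403102  106.6345911    16.45368159  -73.40790936]
```

Run:
```python
from h import *
m=imaging.camera_model("scene")
for nm,p,z in [("red2",(243,150),.1),("black",(186,162),.1),("red1",(127,178),.1),("vase",(186,260),.075),("pencup",(277,270),.145),("jar",(357,288),.13),("tumbler",(420,240),.095),("phone",(460,182),.009),("spoon",(432,208),.01),("tealight",(348,260),.026)]:
    print(nm,np.round(ray(m,[p],m['extrinsics'],z)[0]*1000))
```

```text
red2 [ 374. -151.  100.]
black [ 394. -286.  100.]
red1 [ 425. -414.  100.]
vase [ 654. -280.   75.]
pencup [ 752. -109.  145.]
jar [802.  19. 130.]
tumbler [705. 178.  95.]
phone [494. 393.   9.]
spoon [566. 284.  10.]
tealight [682.  42.  26.]
```

Request:
{"op": "drive_tool", "data": {"increments": [[85, -0.2, -0.4, 0, 0, 0, 0], [85, -0.4, -0.8, 0, 0, 0, 0], [85, -0.45, -1, 0, 0, 0, 0]]}}

```text
clock: 0.4
tool_pos: [0.5777, 0.102, 0.2305]
eef_rot: [-3.14, 0.003, -0.0]
ft_force: [-0.2, -0.2, -0.6]
finger_gap: 0.994
```

Request:
{"op": "drive_tool", "data": {"increments": [[85, -0.2, -0.4, 0, 0, 0, 0], [85, -0.4, -0.8, 0, 0, 0, 0], [85, -0.46, -1, 0, 0, 0, 0]]}}

```text
clock: 0.65
tool_pos: [0.5314, 0.2026, 0.2308]
eef_rot: [-3.141, 0.002, 0.001]
ft_force: [0.3, 1.0, 0.2]
finger_gap: 0.992
```

Request:
{"op": "drive_tool", "data": {"increments": [[85, 0, -0.24, 0, 0, 0, -0.078], [85, 0, -0.24, 0, 0, 0, -0.078], [85, 0, -0.24, 0, 0, 0, -0.078], [85, 0, -0.24, 0, 0, 0, -0.078]]}}

```text
clock: 0.98
tool_pos: [0.5339, 0.2236, 0.2309]
eef_rot: [3.141, 0.001, 0.061]
ft_force: [0.2, -0.6, 0.1]
finger_gap: 0.997
```

```bash
cat > snap.py <<'E'
from h import *
from cell import sense
from scipy.spatial.transform import Rotation as R
import sys
s=sense();print({k:np.round(s[k],4).tolist() for k in('clock','tool_pos','eef_rot','ft_force','finger_gap')})
t=sys.argv[1]
for n in sys.argv[2:]:
    p,d=imaging.camera(n);cv2.imwrite(f"pics/{n}{t}.png",p);np.save(f"pics/{n}{t}.npy",d)
np.save(f"pics/pose{t}.npy",np.r_[s['tool_pos'],s['eef_rot']])
E
python3 snap.py 1 wrist
```

```text
{'clock': 0.9833, 'tool_pos': [0.5339, 0.2236, 0.2309], 'eef_rot': [3.1408, 0.0007, 0.061], 'ft_force': [0.1535, -0.6493, 0.1084], 'finger_gap': 0.9968}
```

View pics/wrist1.png

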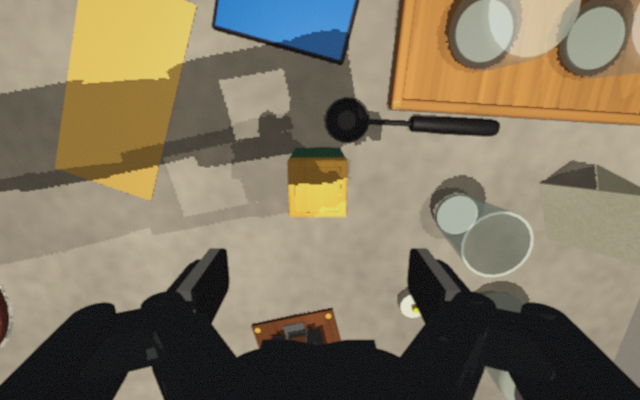

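The lid spans u 288–347 in the wrist view, centred between the jaws. Descending.

Request:
{"op": "drive_tool", "data": {"increments": [[85, 0, 0, 0.3, 0, 0, 0], [85, 0, 0, 0.6, 0, 0, 0], [85, 0, 0, 0.9, 0, 0, 0], [85, 0, 0, 0.9, 0, 0, 0]]}}

```text
clock: 1.37
tool_pos: [0.5291, 0.221, 0.1342]
eef_rot: [3.138, 0.013, 0.059]
ft_force: [-1.5, -0.9, -1.7]
finger_gap: 0.995
```

```bash
python3 snap.py 2 wrist side
```

```text
{'clock': 1.3667, 'tool_pos': [0.5291, 0.221, 0.1342], 'eef_rot': [3.1384, 0.0133, 0.0588], 'ft_force': [-1.53, -0.8889, -1.6834], 'finger_gap': 0.9954}
```

View pics/wrist2.png

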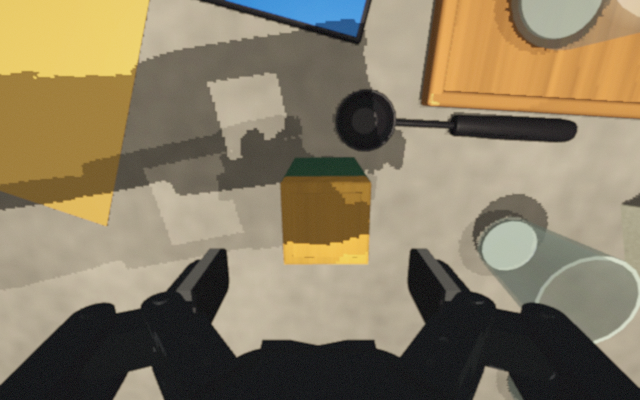

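View pics/side2.png

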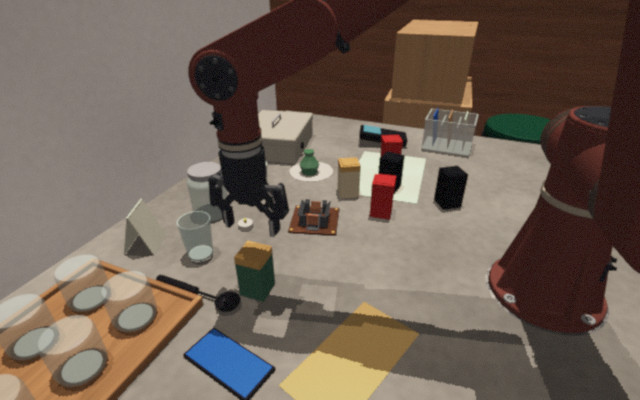

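```bash
cat > lidw.py <<'E'
from h import *
from scipy.spatial.transform import Rotation as R
import sys
t=sys.argv[1];z=float(sys.argv[2]) if len(sys.argv)>2 else .1
p=np.load(f"pics/pose{t}.npy");T=np.eye(4);T[:3,:3]=R.from_euler('xyz',p[3:]).as_matrix();T[:3,3]=p[:3]
m=imaging.camera_model("wrist");E=T@m['hand_eye']
h=cv2.cvtColor(cv2.imread(f"pics/wrist{t}.png"),cv2.COLOR_BGR2HSV)
M=((h[...,0]>14)&(h[...,0]<28)&(h[...,1]>135)).astype(np.uint8);M[:120]=0;M[:,:200]=0;M[:,440:]=0
n,l,st,c=cv2.connectedComponentsWithStats(M);i=1+np.argmax(st[1:,4]);print(st[i])
ct=max(cv2.findContours((l==i).astype(np.uint8),0,2)[0],key=len).reshape(-1,2)
P=ray(m,ct,E,z);print(cv2.minAreaRect((P[:,:2]*1000).astype(np.float32)))
Pt=(P-p[:3])@T[:3,:3];print("tool frame mm",cv2.minAreaRect((Pt[:,:2]*1000).astype(np.float32)))
E
python3 lidw.py 1; python3 lidw.py 2
```

```text
[ 288  157   59   60 3353]
((533.2986450195312, 225.205810546875), (54.010345458984375, 56.2425651550293), 3.553938150405884)
tool frame mm ((-0.3826255798339844, -1.7300033569335938), (56.24253845214844, 54.010353088378906), 89.9427261352539)
[ 281  176   90   88 7548]
((533.3926391601562, 225.65264892578125), (53.669647216796875, 57.2432746887207), 3.828526735305786)
tool frame mm ((4.999494552612305, -4.477426528930664), (57.24300765991211, 53.66482162475586), 89.54141235351562)
```

Request:
{"op": "drive_tool", "data": {"increments": [[85, 0, 0, 0.15, 0, 0, 0], [85, 0, 0, 0.3, 0, 0, 0], [85, 0, 0, 0.45, 0, 0, 0], [85, 0, 0, 0.6, 0, 0, 0], [85, 0, 0, 0.75, 0, 0, 0], [85, 0, 0, 0.84, 0, 0, 0], [85, 0, 0, 0.84, 0, 0, 0], [85, 0, 0, 0.84, 0, 0, 0]]}}

```text
clock: 2.13
tool_pos: [0.5352, 0.224, 0.0587]
eef_rot: [-3.141, -0.002, 0.061]
ft_force: [0.6, -0.6, 1.3]
finger_gap: 0.995
```

Request:
{"op": "drive_tool", "data": {"increments": [[75, 0, 0, 0, 0, 0, 0], [65, 0, 0, 0, 0, 0, 0], [60, 0, 0, 0, 0, 0, 0], [55, 0, 0, 0, 0, 0, 0], [50, 0, 0, 0, 0, 0, 0], [45, 0, 0, 0, 0, 0, 0], [40, 0, 0, 0, 0, 0, 0], [40, 0, 0, 0, 0, 0, 0], [40, 0, 0, 0, 0, 0, 0], [40, 0, 0, 0, 0, 0, 0]]}}

```text
clock: 2.97
tool_pos: [0.5339, 0.2242, 0.0582]
eef_rot: [-3.141, 0.0, 0.061]
ft_force: [-2.5, -0.3, 5.2]
finger_gap: 0.625
```

```bash
python3 snap.py 3 side
```

```text
{'clock': 2.9667, 'tool_pos': [0.5339, 0.2242, 0.0582], 'eef_rot': [-3.1415, 0.0003, 0.0613], 'ft_force': [-2.468, -0.2691, 5.1569], 'finger_gap': 0.6255}
```

View pics/side3.png

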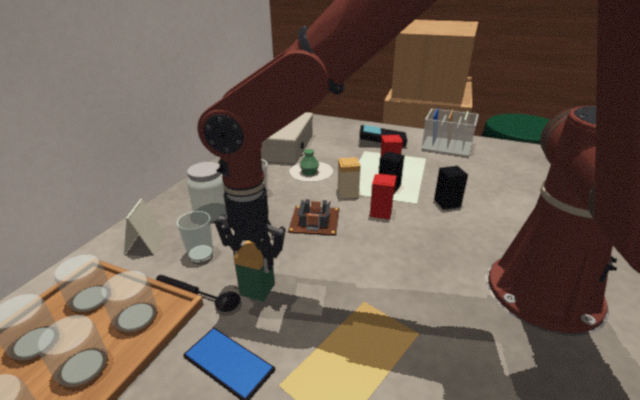

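Request:
{"op": "drive_tool", "data": {"increments": [[40, 0, 0, -0.05, 0, 0, 0], [40, 0, 0, -0.12, 0, 0, 0], [40, 0, 0, -0.2, 0, 0, 0], [40, 0, 0, -0.3, 0, 0, 0], [40, 0, 0, -0.4, 0, 0, 0], [40, 0, 0, -0.5, 0, 0, 0], [40, 0, 0, -0.5, 0, 0, 0], [40, 0, 0, -0.5, 0, 0, 0], [40, 0, 0, -0.5, 0, 0, 0], [40, 0, 0, -0.5, 0, 0, 0], [40, 0, 0, -0.5, 0, 0, 0], [40, 0, 0, -0.5, 0, 0, 0]]}}

```text
clock: 4.02
tool_pos: [0.5335, 0.2239, 0.1065]
eef_rot: [3.141, 0.001, 0.061]
ft_force: [0.2, -0.3, -3.9]
finger_gap: 0.621
```

```bash
cat > weigh.py <<'E'
from h import *
from cell import sense
F=[];Q=[]
for i in range(20):
    s=sense();F.append(s['ft_force']);Q.append(s['joint_torque']);im,d=imaging.camera("side")
print(s['clock'],s['tool_pos'],s['finger_gap'],np.mean(F,0),np.std(F,0),np.mean(Q,0)[:3])
cv2.imwrite("pics/weigh%d.png"%int(s['clock']),im)
E
python3 weigh.py; ls pics
```

```text
4.9667 [0.5340274  0.22402888 0.10732014] 0.6259158410343821 [-0.04378137 -0.14626549 -3.51558322] [0.4012961  0.54476297 0.47168249] [ 4.22196220e-04 -3.95612635e+01 -2.82271136e+01]
c2.png
c3.png
c4.png
crops.png
m_scene.png
m_side.png
pose1.npy
pose2.npy
pose3.npy
scene0.npy
scene0.png
side0.npy
side0.png
side2.npy
side2.png
side3.npy
side3.png
weigh4.png
wrist0.npy
wrist0.png
wrist1.npy
wrist1.png
wrist2.npy
wrist2.png
```

View pics/weigh4.png

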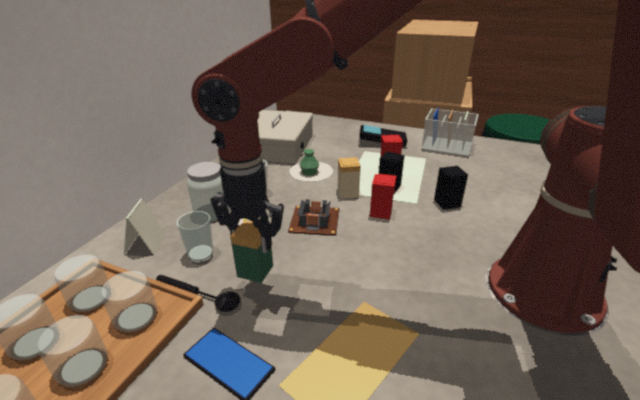

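Request:
{"op": "drive_tool", "data": {"increments": [[40, 0, 0, 0.1, 0, 0, 0], [40, 0, 0, 0.2, 0, 0, 0], [40, 0, 0, 0.3, 0, 0, 0], [40, 0, 0, 0.38, 0, 0, 0], [40, 0, 0, 0.42, 0, 0, 0], [40, 0, 0, 0.45, 0, 0, 0], [40, 0, 0, 0.47, 0, 0, 0], [40, 0, 0, 0.48, 0, 0, 0], [40, 0, 0, 0.49, 0, 0, 0], [40, 0, 0, 0.49, 0, 0, 0], [40, 0, 0, 0.49, 0, 0, 0]]}}

```text
clock: 5.93
tool_pos: [0.5344, 0.2241, 0.0587]
eef_rot: [-3.141, -0.001, 0.061]
ft_force: [0.6, 0.1, -2.6]
finger_gap: 0.627
```

Request:
{"op": "drive_tool", "data": {"increments": [[40, 0, 0, 0.005, 0, 0, 0], [40, 0, 0, 0.01, 0, 0, 0], [40, 0, 0, 0.01, 0, 0, 0], [40, 0, 0, 0.01, 0, 0, 0]]}}

```text
clock: 6.27
tool_pos: [0.5345, 0.2241, 0.0582]
eef_rot: [-3.141, -0.001, 0.061]
ft_force: [-0.8, -0.2, 1.6]
finger_gap: 0.631
```

Contact made. Opening and retreating.

Request:
{"op": "drive_tool", "data": {"increments": [[60, 0, 0, 0, 0, 0, 0], [65, 0, 0, 0, 0, 0, 0], [75, 0, 0, 0, 0, 0, 0], [85, 0, 0, 0, 0, 0, 0], [85, 0, 0, 0, 0, 0, 0], [85, 0, 0, 0, 0, 0, 0], [85, 0, 0, 0, 0, 0, 0], [85, 0, 0, 0, 0, 0, 0]]}}

```text
clock: 6.93
tool_pos: [0.534, 0.224, 0.0573]
eef_rot: [-3.142, -0.0, 0.061]
ft_force: [-0.3, -0.2, -0.3]
finger_gap: 0.998
```

Request:
{"op": "drive_tool", "data": {"increments": [[85, 0, 0, -0.1, 0, 0, 0], [85, 0, 0, -0.3, 0, 0, 0], [85, 0, 0, -0.6, 0, 0, 0], [85, 0, 0, -1, 0, 0, 0], [85, 0, 0, -1, 0, 0, 0]]}}

```text
clock: 7.35
tool_pos: [0.5399, 0.2258, 0.1671]
eef_rot: [-3.138, -0.016, 0.061]
ft_force: [1.2, 0.5, 1.2]
finger_gap: 0.995
```

Request:
{"op": "drive_tool", "data": {"increments": [[85, 0, 0, -0.3, 0, 0, 0], [85, 0, 0, -0.6, 0, 0, 0], [85, 0, 0, -0.75, 0, 0, 0], [85, 0, 0, -0.75, 0, 0, 0], [85, 0, 0, -0.75, 0, 0, 0]]}}

```text
clock: 7.77
tool_pos: [0.5349, 0.2243, 0.2341]
eef_rot: [-3.141, -0.004, 0.061]
ft_force: [0.4, 0.9, -0.3]
finger_gap: 0.995
```

```bash
python3 snap.py 4 wrist side; python3 lidw.py 4
```

```text
{'clock': 7.7667, 'tool_pos': [0.5349, 0.2243, 0.2341], 'eef_rot': [-3.1408, -0.0036, 0.0613], 'ft_force': [0.4124, 0.9436, -0.3378], 'finger_gap': 0.9951}
[ 288  157   58   60 3262]
((534.0484008789062, 225.48092651367188), (53.943382263183594, 56.53509521484375), 4.926327228546143)
tool frame mm ((-1.2402153015136719, -1.1367816925048828), (56.535091400146484, 53.94307327270508), 88.58500671386719)
```

View pics/side4.png

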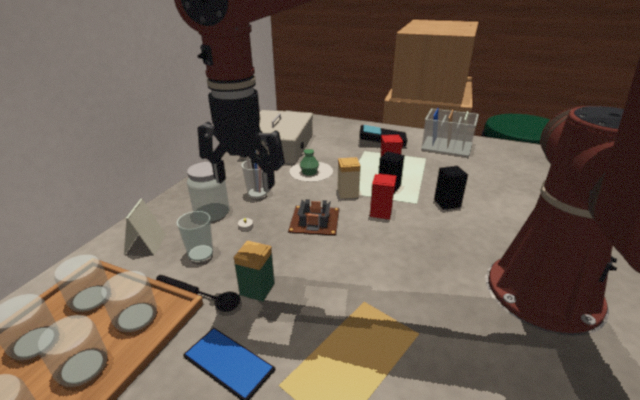

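Request:
{"op": "drive_tool", "data": {"increments": [[85, -0.06, 0.35, 0, 0, 0, 0], [85, -0.12, 0.7, 0, 0, 0, 0], [85, -0.15, 1, 0, 0, 0, 0]]}}

```text
clock: 8.12
tool_pos: [0.523, 0.122, 0.2296]
eef_rot: [3.141, 0.005, 0.063]
ft_force: [0.8, 0.2, 0.0]
finger_gap: 0.994
```

Request:
{"op": "drive_tool", "data": {"increments": [[85, -0.06, 0.35, 0, 0, 0, 0], [85, -0.12, 0.7, 0, 0, 0, 0], [85, -0.15, 1, 0, 0, 0, 0]]}}

```text
clock: 8.37
tool_pos: [0.5141, 0.0208, 0.2298]
eef_rot: [-3.141, 0.005, 0.061]
ft_force: [0.4, 0.2, -0.7]
finger_gap: 0.993
```

Request:
{"op": "drive_tool", "data": {"increments": [[85, -0.06, 0.35, 0, 0, 0, 0], [85, -0.12, 0.7, 0, 0, 0, 0], [85, -0.15, 1, 0, 0, 0, 0]]}}

```text
clock: 8.62
tool_pos: [0.5054, -0.0798, 0.2299]
eef_rot: [-3.141, 0.004, 0.061]
ft_force: [0.7, -0.2, -0.2]
finger_gap: 0.994
```

Request:
{"op": "drive_tool", "data": {"increments": [[85, -0.06, 0.35, 0, 0, 0, 0], [85, -0.12, 0.7, 0, 0, 0, 0], [85, -0.15, 1, 0, 0, 0, 0], [85, -0.15, 1, 0, 0, 0, 0], [85, -0.15, 1, 0, 0, 0, 0]]}}

```text
clock: 9.03
tool_pos: [0.4972, -0.1797, 0.23]
eef_rot: [-3.139, 0.003, 0.058]
ft_force: [-0.0, 0.2, -0.2]
finger_gap: 0.995
```

Request:
{"op": "drive_tool", "data": {"increments": [[85, -0.06, 0.34, 0, 0, 0, -0.14], [85, -0.06, 0.34, 0, 0, 0, -0.28], [85, -0.06, 0.34, 0, 0, 0, -0.42], [85, -0.06, 0.34, 0, 0, 0, -0.56], [85, -0.06, 0.34, 0, 0, 0, -0.56], [85, -0.06, 0.34, 0, 0, 0, -0.56]]}}

```text
clock: 9.53
tool_pos: [0.4943, -0.2117, 0.2311]
eef_rot: [-3.139, 0.001, 0.5]
ft_force: [-0.2, -0.3, 0.0]
finger_gap: 0.995
```

```bash
python3 snap.py 5 wrist; python3 lidw.py 5
```

```text
{'clock': 9.5333, 'tool_pos': [0.4943, -0.2117, 0.2311], 'eef_rot': [-3.1394, 0.0009, 0.4997], 'ft_force': [-0.2252, -0.3238, 0.0105], 'finger_gap': 0.9945}
[ 287  160   59   59 3259]
((493.7005310058594, -212.67413330078125), (53.08546829223633, 56.1010856628418), 29.526517868041992)
tool frame mm ((-0.8877525329589844, 0.8550853729248047), (56.10087203979492, 53.085453033447266), 89.10415649414062)
```

View pics/wrist5.png

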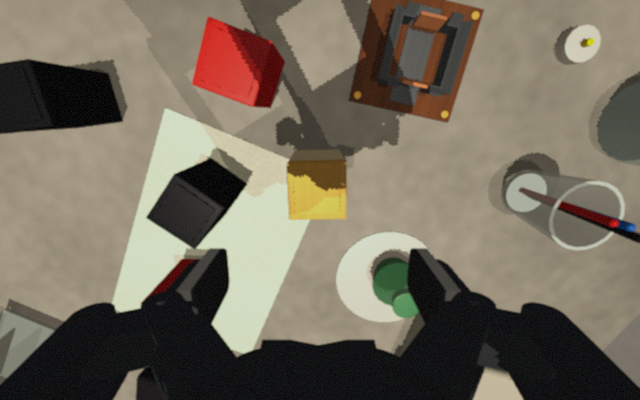

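Cream lid is at u 287–347, centred between the jaws. The black decoy's corner at (245,185) is close to the left finger, so I'll descend with a 72 mm opening.

Request:
{"op": "drive_tool", "data": {"increments": [[72, -0.005, 0.005, 0.2, 0, 0, -0.01], [72, -0.005, 0.005, 0.4, 0, 0, -0.01], [72, -0.005, 0.005, 0.6, 0, 0, -0.01], [72, -0.005, 0.005, 0.8, 0, 0, -0.01], [72, -0.005, 0.005, 0.9, 0, 0, -0.01], [72, -0.005, 0.005, 0.9, 0, 0, -0.01], [72, -0.005, 0.005, 0.9, 0, 0, -0.01]]}}

```text
clock: 10.17
tool_pos: [0.4943, -0.2134, 0.1419]
eef_rot: [-3.14, 0.001, 0.509]
ft_force: [0.5, 0.1, 0.2]
finger_gap: 0.84
```

```bash
python3 snap.py 6 wrist; python3 lidw.py 6
```

```text
{'clock': 10.1667, 'tool_pos': [0.4943, -0.2134, 0.1419], 'eef_rot': [-3.1404, 0.0006, 0.5086], 'ft_force': [0.4666, 0.1488, 0.2485], 'finger_gap': 0.8398}
[ 275  178   85   84 6859]
((493.6330871582031, -211.98019409179688), (53.663475036621094, 56.965545654296875), 29.381370544433594)
tool frame mm ((0.11721038818359375, -1.4813232421875), (56.965492248535156, 53.66347122192383), 89.75777435302734)
```

View pics/wrist6.png

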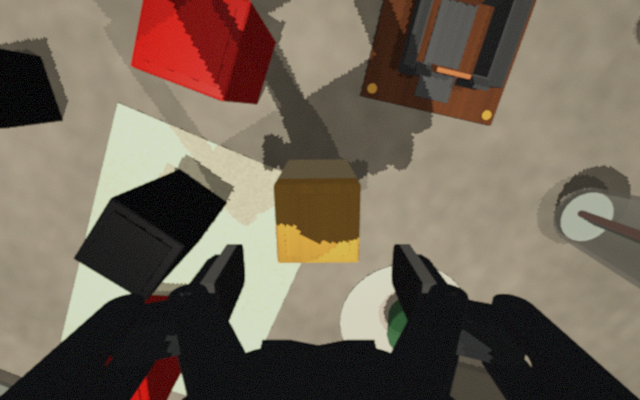

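Request:
{"op": "drive_tool", "data": {"increments": [[72, 0, 0, 0.15, 0, 0, 0], [72, 0, 0, 0.3, 0, 0, 0], [72, 0, 0, 0.45, 0, 0, 0], [72, 0, 0, 0.6, 0, 0, 0], [72, 0, 0, 0.72, 0, 0, 0], [72, 0, 0, 0.8, 0, 0, 0], [72, 0, 0, 0.83, 0, 0, 0], [72, 0, 0, 0.83, 0, 0, 0], [72, 0, 0, 0.83, 0, 0, 0]]}}

```text
clock: 10.97
tool_pos: [0.4951, -0.2142, 0.06]
eef_rot: [3.14, -0.001, 0.509]
ft_force: [-0.2, -0.3, -0.3]
finger_gap: 0.843
```

Request:
{"op": "drive_tool", "data": {"increments": [[65, 0, 0, 0, 0, 0, 0], [60, 0, 0, 0, 0, 0, 0], [56, 0, 0, 0, 0, 0, 0], [52, 0, 0, 0, 0, 0, 0], [48, 0, 0, 0, 0, 0, 0], [40, 0, 0, 0, 0, 0, 0], [40, 0, 0, 0, 0, 0, 0], [40, 0, 0, 0, 0, 0, 0], [40, 0, 0, 0, 0, 0, 0]]}}

```text
clock: 11.72
tool_pos: [0.4949, -0.2144, 0.0602]
eef_rot: [3.14, -0.0, 0.509]
ft_force: [-2.5, -0.7, 5.4]
finger_gap: 0.626
```

Request:
{"op": "drive_tool", "data": {"increments": [[40, 0, 0, -0.05, 0, 0, 0], [40, 0, 0, -0.12, 0, 0, 0], [40, 0, 0, -0.2, 0, 0, 0], [40, 0, 0, -0.3, 0, 0, 0], [40, 0, 0, -0.4, 0, 0, 0], [40, 0, 0, -0.5, 0, 0, 0], [40, 0, 0, -0.5, 0, 0, 0], [40, 0, 0, -0.5, 0, 0, 0], [40, 0, 0, -0.5, 0, 0, 0], [40, 0, 0, -0.5, 0, 0, 0], [40, 0, 0, -0.5, 0, 0, 0], [40, 0, 0, -0.5, 0, 0, 0]]}}

```text
clock: 12.72
tool_pos: [0.494, -0.2136, 0.1086]
eef_rot: [-3.14, 0.001, 0.509]
ft_force: [0.6, 0.5, -6.7]
finger_gap: 0.626
```

```bash
python3 weigh.py; ls -t pics|head -1
```

```text
13.6667 [ 0.49450265 -0.21389149  0.10931473] 0.6269817834505402 [ 0.0937347  -0.10200038 -7.08934411] [0.46032174 0.45044727 0.66785129] [ 8.74581212e-04 -3.76931698e+01 -2.96313542e+01]
weigh13.png
```

Green weighs about 3.5 N and cream about 7.1 N, so cream is heavier. I'll set it back where it stood, as asked, before taking it to the holder.

Request:
{"op": "drive_tool", "data": {"increments": [[40, 0, 0, 0.1, 0, 0, 0], [40, 0, 0, 0.2, 0, 0, 0], [40, 0, 0, 0.3, 0, 0, 0], [40, 0, 0, 0.38, 0, 0, 0], [40, 0, 0, 0.42, 0, 0, 0], [40, 0, 0, 0.45, 0, 0, 0], [40, 0, 0, 0.47, 0, 0, 0], [40, 0, 0, 0.48, 0, 0, 0], [40, 0, 0, 0.49, 0, 0, 0], [40, 0, 0, 0.495, 0, 0, 0], [40, 0, 0, 0.5, 0, 0, 0], [40, 0, 0, 0.5, 0, 0, 0], [40, 0, 0, 0.5, 0, 0, 0]]}}

```text
clock: 14.8
tool_pos: [0.495, -0.2142, 0.0603]
eef_rot: [3.141, -0.0, 0.509]
ft_force: [-1.2, 1.4, -1.3]
finger_gap: 0.626
```

Request:
{"op": "drive_tool", "data": {"increments": [[56, 0, 0, 0, 0, 0, 0], [62, 0, 0, 0, 0, 0, 0], [68, 0, 0, 0, 0, 0, 0], [72, 0, 0, 0, 0, 0, 0], [72, 0, 0, 0, 0, 0, 0], [72, 0, 0, 0, 0, 0, 0], [72, 0, 0, 0, 0, 0, 0]]}}

```text
clock: 15.38
tool_pos: [0.4946, -0.2139, 0.0594]
eef_rot: [3.141, -0.0, 0.509]
ft_force: [-0.4, -0.1, 0.3]
finger_gap: 0.841
```

Request:
{"op": "drive_tool", "data": {"increments": [[72, 0, 0, -0.1, 0, 0, 0], [72, 0, 0, -0.3, 0, 0, 0], [72, 0, 0, -0.6, 0, 0, 0], [72, 0, 0, -0.85, 0, 0, 0], [72, 0, 0, -0.85, 0, 0, 0], [72, 0, 0, -0.85, 0, 0, 0]]}}

```text
clock: 15.88
tool_pos: [0.4963, -0.2149, 0.1473]
eef_rot: [3.137, -0.003, 0.509]
ft_force: [-0.4, -0.9, 0.4]
finger_gap: 0.845
```

```bash
python3 snap.py 7 wrist scene; python3 lidw.py 7
```

```text
{'clock': 15.8833, 'tool_pos': [0.4963, -0.2149, 0.1473], 'eef_rot': [3.1366, -0.0029, 0.509], 'ft_force': [-0.4336, -0.9362, 0.4139], 'finger_gap': 0.845}
[ 275  173   83   82 6584]
((494.1094665527344, -212.1259307861328), (53.70331954956055, 56.594825744628906), 29.169326782226562)
tool frame mm ((-0.6848697662353516, -3.746013641357422), (56.594093322753906, 53.70287322998047), 89.99433135986328)
```

View pics/wrist7.png

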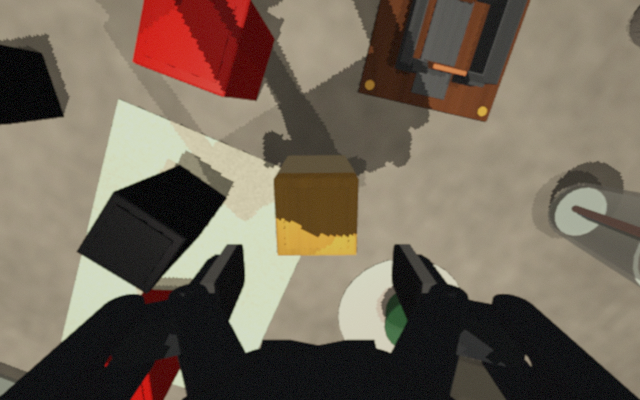

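View pics/scene7.png

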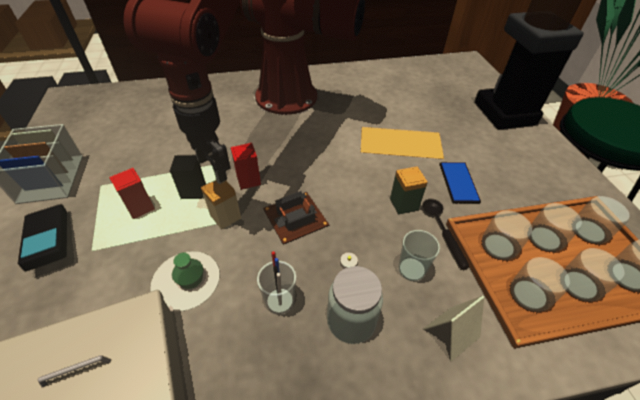

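Request:
{"op": "drive_tool", "data": {"increments": [[72, 0, 0, 0.15, 0, 0, 0], [72, 0, 0, 0.3, 0, 0, 0], [72, 0, 0, 0.45, 0, 0, 0], [72, 0, 0, 0.6, 0, 0, 0], [72, 0, 0, 0.72, 0, 0, 0], [72, 0, 0, 0.8, 0, 0, 0], [72, 0, 0, 0.85, 0, 0, 0], [72, 0, 0, 0.85, 0, 0, 0], [72, 0, 0, 0.85, 0, 0, 0]]}}

```text
clock: 16.73
tool_pos: [0.4946, -0.2139, 0.0592]
eef_rot: [-3.141, 0.0, 0.509]
ft_force: [-0.2, 0.0, -0.2]
finger_gap: 0.841
```

Request:
{"op": "drive_tool", "data": {"increments": [[65, 0, 0, 0, 0, 0, 0], [60, 0, 0, 0, 0, 0, 0], [56, 0, 0, 0, 0, 0, 0], [52, 0, 0, 0, 0, 0, 0], [48, 0, 0, 0, 0, 0, 0], [40, 0, 0, 0, 0, 0, 0], [40, 0, 0, 0, 0, 0, 0], [40, 0, 0, 0, 0, 0, 0], [40, 0, 0, 0, 0, 0, 0]]}}

```text
clock: 17.48
tool_pos: [0.4951, -0.2145, 0.0604]
eef_rot: [3.14, -0.0, 0.509]
ft_force: [-2.9, -0.6, 6.0]
finger_gap: 0.627
```

Request:
{"op": "drive_tool", "data": {"increments": [[40, 0, 0, -0.05, 0, 0, 0], [40, 0, 0, -0.12, 0, 0, 0], [40, 0, 0, -0.25, 0, 0, 0], [40, 0, 0, -0.4, 0, 0, 0], [40, 0, 0, -0.55, 0, 0, 0], [40, 0, 0, -0.7, 0, 0, 0], [40, 0, 0, -0.85, 0, 0, 0], [40, 0, 0, -0.95, 0, 0, 0], [40, 0, 0, -1, 0, 0, 0], [40, 0, 0, -1, 0, 0, 0], [40, 0, 0, -1, 0, 0, 0], [40, 0, 0, -1, 0, 0, 0]]}}

```text
clock: 18.48
tool_pos: [0.4935, -0.2132, 0.1578]
eef_rot: [-3.139, 0.001, 0.509]
ft_force: [-0.6, -0.2, -6.9]
finger_gap: 0.628
```

```bash
python3 snap.py 8
python3 - <<'E'
import numpy as np
from cell import sense
s=sense();y=s['eef_rot'][2];d=np.array([.5263,-.0485])-s['tool_pos'][:2]
print(d@[np.cos(y),np.sin(y)], d@[np.sin(y),-np.cos(y)], np.degrees(y))
E
```

```text
{'clock': 18.4833, 'tool_pos': [0.4935, -0.2132, 0.1578], 'eef_rot': [-3.139, 0.0014, 0.509], 'ft_force': [-0.5906, -0.236, -6.8746], 'finger_gap': 0.628}
0.10893262423333193 -0.1278370132969654 29.161075810064716
```

Request:
{"op": "drive_tool", "data": {"increments": [[40, 0.1, -0.12, 0, 0, 0, 0], [40, 0.25, -0.3, 0, 0, 0, 0], [40, 0.4, -0.48, 0, 0, 0, 0], [40, 0.55, -0.64, 0, 0, 0, 0], [40, 0.55, -0.64, 0, 0, 0, 0], [40, 0.55, -0.64, 0, 0, 0, 0]]}}

```text
clock: 18.98
tool_pos: [0.5106, -0.1298, 0.1579]
eef_rot: [-3.14, 0.002, 0.511]
ft_force: [0.3, -0.6, -7.2]
finger_gap: 0.625
```

Request:
{"op": "drive_tool", "data": {"increments": [[40, 0.12, -0.14, 0, 0, 0, 0.07], [40, 0.27, -0.32, 0, 0, 0, 0.14], [40, 0.42, -0.5, 0, 0, 0, 0.21], [40, 0.5, -0.6, 0, 0, 0, 0.28], [40, 0.54, -0.64, 0, 0, 0, 0.28], [40, 0.54, -0.64, 0, 0, 0, 0.28], [40, 0.54, -0.64, 0, 0, 0, 0.28], [40, 0.54, -0.64, 0, 0, 0, 0.28]]}}

```text
clock: 19.65
tool_pos: [0.5271, -0.0502, 0.1591]
eef_rot: [3.141, 0.001, 0.289]
ft_force: [-0.6, -0.1, -7.4]
finger_gap: 0.625
```

```bash
python3 snap.py 9 wrist scene side;python3 - <<'E'
import cv2
b=cv2.imread('pics/scene9.png');cv2.imwrite('pics/c5.png',cv2.resize(b[120:260,220:380],None,fx=4,fy=4))
b=cv2.imread('pics/side9.png');cv2.imwrite('pics/c6.png',cv2.resize(b[120:260,240:400],None,fx=4,fy=4))
E
```

```text
{'clock': 19.65, 'tool_pos': [0.5271, -0.0502, 0.1591], 'eef_rot': [3.1409, 0.0008, 0.289], 'ft_force': [-0.5794, -0.1015, -7.3659], 'finger_gap': 0.6249}
```

View pics/c5.png

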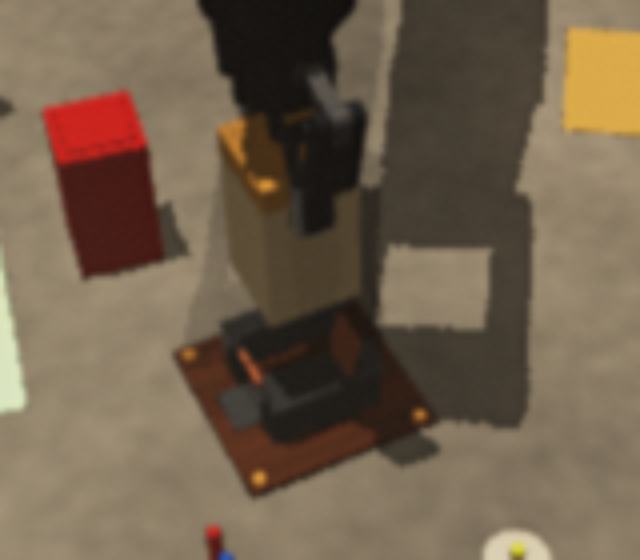

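View pics/c6.png

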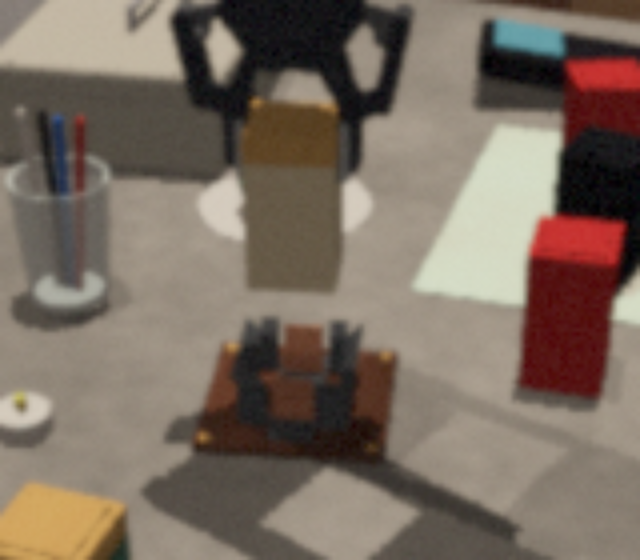

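View pics/wrist9.png

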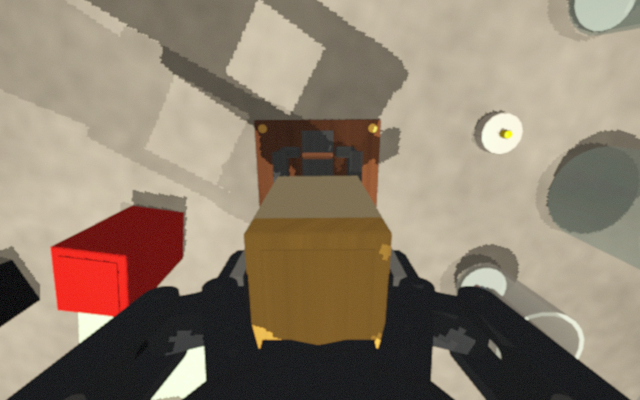

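Run:
```python
from h import *
from scipy.spatial.transform import Rotation as R
p=np.load("pics/pose9.npy");T=np.eye(4);T[:3,:3]=R.from_euler('xyz',p[3:]).as_matrix();T[:3,3]=p[:3]
m=imaging.camera_model("wrist");E=T@m['hand_eye']
q=ray(m,[(262.3,129),(373.2,128.3)],E,.007);print((q-p[:3])@T[:3,:3]*1000, q)
# tool target from external holder est
print((np.r_[.5263,-.0485,0]-p[:3])@T[:3,:3]*1000)
# tin lower edge corners (underside, z=p.z-.0595): top corners of the front face in wrist image
q=ray(m,[(291,177.),(361,177)],E,p[2]-.0597);print((q-p[:3])@T[:3,:3]*1000)
```

```text
[[-52.27858869 -53.11571696 152.06899141]
 [ 52.46965198 -53.82714493 151.98866299]] [[ 0.46180301 -0.01431228  0.007     ]
 [ 0.56200562  0.01621877  0.007     ]]
[ -0.19249808  -1.97116341 159.0643428 ]
[[-17.90293326 -26.79969856  59.69531184]
 [ 29.54459855 -26.84018259  59.65911878]]
```

Request:
{"op": "drive_tool", "data": {"increments": [[40, 0, -0.017, 0.1, 0, 0, 0], [40, 0, -0.017, 0.2, 0, 0, 0], [40, 0, -0.017, 0.3, 0, 0, 0], [40, 0, -0.017, 0.4, 0, 0, 0], [40, 0, -0.017, 0.48, 0, 0, 0], [40, 0, -0.017, 0.53, 0, 0, 0], [40, 0, -0.017, 0.53, 0, 0, 0], [40, 0, -0.017, 0.53, 0, 0, 0]]}}

```text
clock: 20.47
tool_pos: [0.5265, -0.0473, 0.1057]
eef_rot: [-3.141, 0.001, 0.289]
ft_force: [0.3, 0.4, -6.3]
finger_gap: 0.623
```

```bash
python3 snap.py 10 scene side;python3 - <<'E'
import cv2,numpy as np
a=cv2.imread('pics/scene10.png');b=cv2.imread('pics/side10.png')
cv2.imwrite('pics/c7.png',np.hstack([cv2.resize(a[140:250,250:350],None,fx=4,fy=4),cv2.resize(b[140:250,270:370],None,fx=4,fy=4)]))
E
```

```text
{'clock': 20.4667, 'tool_pos': [0.5265, -0.0473, 0.1057], 'eef_rot': [-3.141, 0.001, 0.2891], 'ft_force': [0.2893, 0.3505, -6.2595], 'finger_gap': 0.6234}
```

View pics/c7.png

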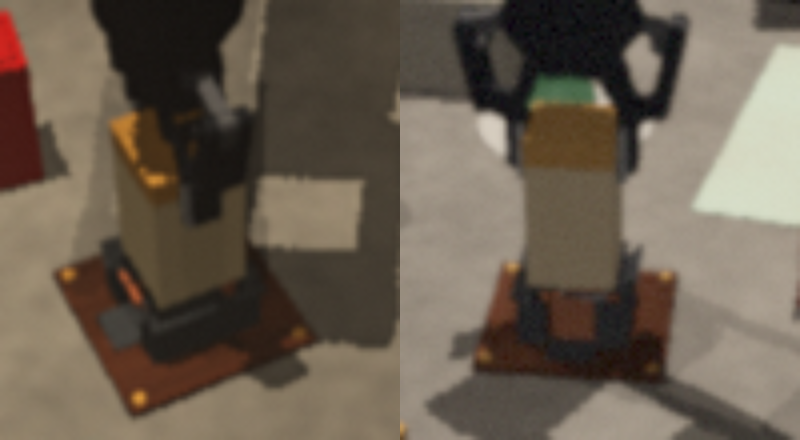

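Request:
{"op": "drive_tool", "data": {"increments": [[40, 0, 0.003, 0.02, 0, 0, 0], [40, 0, 0.003, 0.04, 0, 0, 0], [40, 0, 0.003, 0.06, 0, 0, 0], [40, 0, 0.003, 0.08, 0, 0, 0], [40, 0, 0.003, 0.1, 0, 0, 0], [40, 0, 0.003, 0.1, 0, 0, 0]]}}

```text
clock: 21.07
tool_pos: [0.5264, -0.0476, 0.0957]
eef_rot: [-3.141, 0.001, 0.289]
ft_force: [-0.4, 0.2, -7.1]
finger_gap: 0.624
```

Request:
{"op": "drive_tool", "data": {"increments": [[40, 0, 0, 0.02, 0, 0, 0], [40, 0, 0, 0.04, 0, 0, 0], [40, 0, 0, 0.06, 0, 0, 0], [40, 0, 0, 0.06, 0, 0, 0]]}}

```text
clock: 21.4
tool_pos: [0.5271, -0.0479, 0.0901]
eef_rot: [3.141, -0.0, 0.289]
ft_force: [0.9, -1.4, -6.3]
finger_gap: 0.622
```

Request:
{"op": "drive_tool", "data": {"increments": [[40, 0, 0, 0.015, 0, 0, 0], [40, 0, 0, 0.03, 0, 0, 0], [40, 0, 0, 0.045, 0, 0, 0], [40, 0, 0, 0.06, 0, 0, 0], [40, 0, 0, 0.06, 0, 0, 0]]}}

```text
clock: 21.82
tool_pos: [0.5277, -0.0483, 0.0857]
eef_rot: [3.14, -0.001, 0.289]
ft_force: [-1.8, -2.5, 2.7]
finger_gap: 0.624
```

Request:
{"op": "drive_tool", "data": {"increments": [[40, 0, 0, 0.015, 0, 0, 0], [40, 0, 0, 0.03, 0, 0, 0], [40, 0, 0, 0.03, 0, 0, 0], [40, 0, 0, 0.03, 0, 0, 0]]}}

```text
clock: 22.15
tool_pos: [0.5278, -0.0483, 0.0837]
eef_rot: [3.14, -0.001, 0.289]
ft_force: [-4.5, -2.4, 9.7]
finger_gap: 0.625
```

```bash
sed -i 's/range(20)/range(8)/' weigh.py; python3 weigh.py; python3 -c "
from cell import sense;print(sense()['moment'])"
```

```text
22.5 [ 0.52779161 -0.04832077  0.08371926] 0.6269850757179098 [-4.55328882 -2.00863093  9.56704689] [0.74137974 0.43009043 0.22858603] [  1.50806537 -29.84234333 -24.14646864]
[-0.51590321  1.01380973 -0.12797838]
```

Request:
{"op": "drive_tool", "data": {"increments": [[40, -0.006, 0.003, 0, 0, 0, 0], [40, -0.012, 0.005, 0, 0, 0, 0], [40, -0.012, 0.005, 0, 0, 0, 0]]}}

```text
clock: 22.8
tool_pos: [0.5276, -0.0485, 0.0837]
eef_rot: [3.141, -0.003, 0.289]
ft_force: [-2.7, 0.2, 7.3]
finger_gap: 0.624
```

```bash
python3 weigh.py; python3 snap.py 11 scene side;python3 - <<'E'
import cv2,numpy as np
a=cv2.imread('pics/scene11.png');b=cv2.imread('pics/side11.png')
cv2.imwrite('pics/c8.png',np.hstack([cv2.resize(a[140:250,250:350],None,fx=4,fy=4),cv2.resize(b[140:250,270:370],None,fx=4,fy=4)]))
E
```

```text
23.15 [ 0.52767679 -0.04854359  0.08373266] 0.6247593462227162 [-2.47871157 -0.33252896  7.59060877] [0.70393446 0.4757701  0.32593103] [  0.38867206 -30.41630521 -23.77336062]
{'clock': 23.2, 'tool_pos': [0.5277, -0.0485, 0.0838], 'eef_rot': [3.1406, -0.0032, 0.2888], 'ft_force': [-2.0485, -0.4565, 8.0165], 'finger_gap': 0.6228}
```

View pics/c8.png

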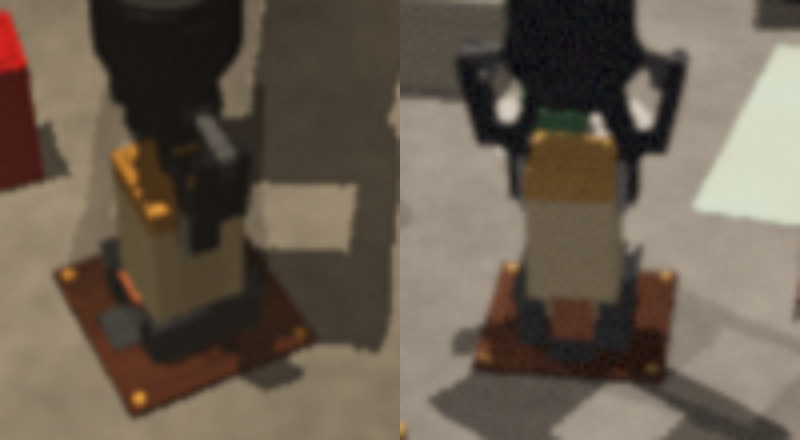

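Request:
{"op": "drive_tool", "data": {"increments": [[40, -0.003, 0, 0.01, 0, 0, 0], [40, -0.006, 0, 0.02, 0, 0, 0], [40, -0.006, 0, 0.03, 0, 0, 0], [40, -0.006, 0, 0.03, 0, 0, 0]]}}

```text
clock: 23.63
tool_pos: [0.5277, -0.0487, 0.0824]
eef_rot: [3.141, -0.004, 0.289]
ft_force: [-4.7, 0.0, 15.5]
finger_gap: 0.622
```

Request:
{"op": "drive_tool", "data": {"increments": [[40, -0.01, 0, 0.01, 0, 0, 0], [40, -0.015, 0, 0.015, 0, 0, 0], [40, -0.015, 0, 0.015, 0, 0, 0], [40, -0.015, 0, 0.015, 0, 0, 0]]}}

```text
clock: 23.97
tool_pos: [0.5273, -0.0488, 0.0795]
eef_rot: [3.14, -0.007, 0.288]
ft_force: [0.0, 2.2, 7.2]
finger_gap: 0.627
```

```bash
python3 weigh.py
```

```text
24.3167 [ 0.52736763 -0.04879358  0.07951991] 0.6256050664440703 [0.13881969 1.88528062 7.7651585 ] [0.38383043 0.25158983 0.54077379] [ -0.7334409  -29.62720446 -21.6479335 ]
```

Request:
{"op": "drive_tool", "data": {"increments": [[40, 0, 0.003, 0.01, 0, 0, 0], [40, 0, 0.005, 0.02, 0, 0, 0], [40, 0, 0.005, 0.03, 0, 0, 0], [40, 0, 0.005, 0.04, 0, 0, 0], [40, 0, 0.005, 0.04, 0, 0, 0]]}}

```text
clock: 24.78
tool_pos: [0.5274, -0.049, 0.0758]
eef_rot: [3.141, -0.007, 0.288]
ft_force: [-0.2, 2.2, 10.5]
finger_gap: 0.627
```

Request:
{"op": "drive_tool", "data": {"increments": [[40, 0, -0.005, 0.01, 0, 0, 0], [40, 0, -0.01, 0.02, 0, 0, 0], [40, 0, -0.01, 0.03, 0, 0, 0], [40, 0, -0.01, 0.04, 0, 0, 0], [40, 0, -0.01, 0.04, 0, 0, 0]]}}

```text
clock: 25.2
tool_pos: [0.5274, -0.0487, 0.0719]
eef_rot: [3.139, -0.007, 0.288]
ft_force: [-0.9, 1.0, 9.8]
finger_gap: 0.628
```

Request:
{"op": "drive_tool", "data": {"increments": [[40, 0, 0, 0.01, 0, 0, 0], [40, 0, 0, 0.02, 0, 0, 0], [40, 0, 0, 0.03, 0, 0, 0], [40, 0, 0, 0.03, 0, 0, 0]]}}

```text
clock: 25.53
tool_pos: [0.5274, -0.0487, 0.069]
eef_rot: [3.139, -0.007, 0.288]
ft_force: [-0.4, 0.6, 10.1]
finger_gap: 0.625
```

Request:
{"op": "drive_tool", "data": {"increments": [[40, 0, 0, 0.01, 0, 0, 0], [40, 0, 0, 0.02, 0, 0, 0], [40, 0, 0, 0.025, 0, 0, 0], [40, 0, 0, 0.025, 0, 0, 0]]}}

```text
clock: 25.87
tool_pos: [0.5275, -0.0487, 0.0666]
eef_rot: [3.139, -0.007, 0.288]
ft_force: [-0.8, 0.9, 10.7]
finger_gap: 0.623
```

Request:
{"op": "drive_tool", "data": {"increments": [[40, 0, 0, 0.01, 0, 0, 0], [40, 0, 0, 0.015, 0, 0, 0], [40, 0, 0, 0.015, 0, 0, 0]]}}

```text
clock: 26.12
tool_pos: [0.5275, -0.0487, 0.0664]
eef_rot: [3.14, -0.006, 0.288]
ft_force: [-3.0, 2.2, 17.9]
finger_gap: 0.624
```

Request:
{"op": "drive_tool", "data": {"increments": [[56, 0, 0, 0, 0, 0, 0], [62, 0, 0, 0, 0, 0, 0], [68, 0, 0, 0, 0, 0, 0], [76, 0, 0, 0, 0, 0, 0], [76, 0, 0, 0, 0, 0, 0], [76, 0, 0, 0, 0, 0, 0]]}}

```text
clock: 26.62
tool_pos: [0.5233, -0.0485, 0.0612]
eef_rot: [-3.141, 0.001, 0.289]
ft_force: [-0.5, 0.8, -0.3]
finger_gap: 0.887
```

Request:
{"op": "drive_tool", "data": {"increments": [[76, 0.01, 0, -0.1, 0, 0, 0], [76, 0.01, 0, -0.3, 0, 0, 0], [76, 0.01, 0, -0.6, 0, 0, 0], [76, 0.01, 0, -0.95, 0, 0, 0], [76, 0.01, 0, -0.95, 0, 0, 0], [76, 0.01, 0, -0.95, 0, 0, 0]]}}

```text
clock: 27.12
tool_pos: [0.5274, -0.0489, 0.1607]
eef_rot: [3.138, -0.007, 0.289]
ft_force: [-1.1, -0.3, -0.2]
finger_gap: 0.891
```

Request:
{"op": "drive_tool", "data": {"increments": [[76, -0.3, 0, -0.3, 0, 0, 0], [76, -0.6, 0, -0.6, 0, 0, 0], [76, -0.8, 0, -0.7, 0, 0, 0], [76, -0.8, 0, -0.7, 0, 0, 0], [76, -0.8, 0, -0.7, 0, 0, 0]]}}

```text
clock: 27.53
tool_pos: [0.4475, -0.0712, 0.2267]
eef_rot: [3.141, -0.001, 0.288]
ft_force: [-0.2, -0.1, -0.1]
finger_gap: 0.894
```

```bash
python3 snap.py 12 scene side wrist;python3 - <<'E'
import cv2,numpy as np
a=cv2.imread('pics/scene12.png');b=cv2.imread('pics/side12.png')
cv2.imwrite('pics/c9.png',np.hstack([cv2.resize(a[140:250,250:350],None,fx=4,fy=4),cv2.resize(b[140:250,270:370],None,fx=4,fy=4)]))
E
```

```text
{'clock': 27.5333, 'tool_pos': [0.4475, -0.0712, 0.2267], 'eef_rot': [3.1415, -0.0007, 0.2878], 'ft_force': [-0.1926, -0.0857, -0.0869], 'finger_gap': 0.8937}
```

View pics/c9.png

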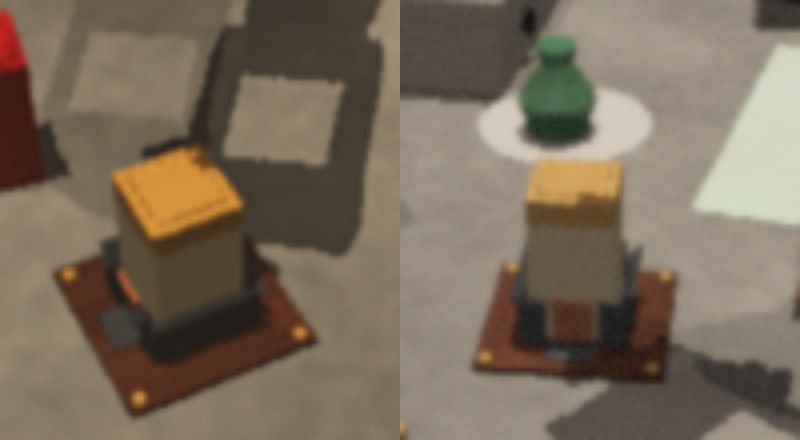

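View pics/wrist12.png

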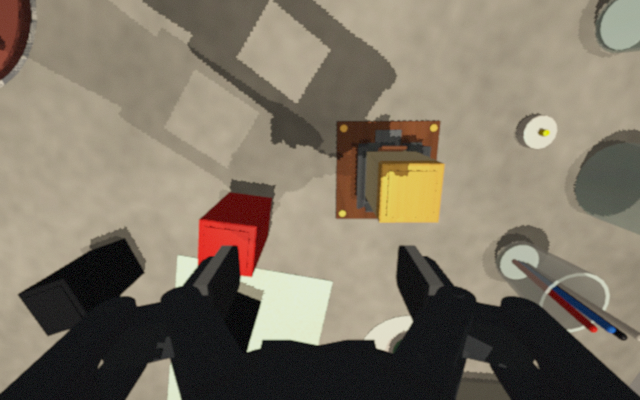

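View pics/scene12.png

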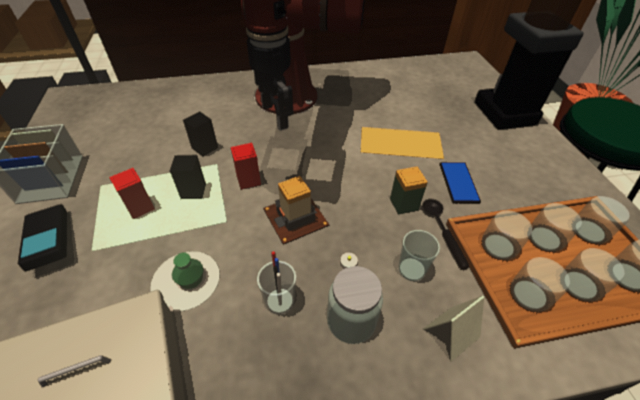

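The cream tin stands in the holder with its lid at about (294,190) in the scene view, and the green tin is in place. I'll check the lid height from depth.

Run:
```python
from h import *
def pts(n,t,box):
    D=np.load(f"pics/{n}{t}.npy");im=cv2.imread(f"pics/{n}{t}.png");h=cv2.cvtColor(im,cv2.COLOR_BGR2HSV)
    m=imaging.camera_model(n);x0,y0,x1,y1=box
    M=np.zeros(D.shape,bool);M[y0:y1,x0:x1]=True
    M&=(h[...,0]>10)&(h[...,0]<28)&(h[...,1]>115)&(h[...,2]>165)&(D>0)
    M=cv2.erode(M.astype(np.uint8),np.ones((3,3)))>0
    v,u=np.nonzero(M);d=D[v,u]
    P=np.c_[(u-m['cx'])/m['fx']*d,-(v-m['cy'])/m['fy']*d,-d]@m['extrinsics'][:3,:3].T+m['extrinsics'][:3,3]
    A=np.c_[P[:,:2]-P[:,:2].mean(0),np.ones(len(P))];c=np.linalg.lstsq(A,P[:,2],rcond=None)[0]
    print(n,t,len(P),"z mm",round(np.median(P[:,2])*1000,1),"slopes",np.round(c[:2],3),"ctr",np.round(P.mean(0)*1000,1))
pts("scene","0",(385,160,430,200));pts("scene","0",(195,170,245,205));pts("scene","12",(385,160,430,200));pts("scene","12",(275,172,315,203))
pts("side","0",(230,238,280,275));pts("side","0",(332,150,366,172));pts("side","12",(230,238,280,275));pts("side","12",(295,175,330,195))
```

```text
scene 0 298 z mm 102.6 slopes [0. 0.] ctr [535.2 222.8 102.6]
scene 0 313 z mm 102.2 slopes [-0.008  0.009] ctr [ 496.5 -213.7  102.2]
scene 12 303 z mm 102.5 slopes [-0.006  0.004] ctr [536.1 223.1 102.5]
scene 12 300 z mm 108.6 slopes [-0.001  0.009] ctr [530.7 -49.7 108.6]
side 0 381 z mm 102.0 slopes [ 0.002 -0.005] ctr [533.  225.8 102. ]
side 0 100 z mm 102.5 slopes [-0.017  0.005] ctr [ 494.4 -208.4  102.5]
side 12 376 z mm 102.1 slopes [ 0.005 -0.009] ctr [533.  226.7 102.1]
side 12 126 z mm 108.5 slopes [-0.008  0.016] ctr [528.1 -44.4 108.5]
```

The lid is 6.1–6.3 mm above its height on the counter, which matches the 6 mm floor. It is level within about 1°, so the tin is fully home.

```bash
python3 -c "
from cell import job;print(job.sign_off())"
```

```text
the job is handed in; nothing more can be done
None
```

The cream tin is the heavier one. It sits fully home in the spring-clip holder, and the green tin stands where it was. The job was handed in at about 28 s of the 72 s allowed.

- **Weighing:** I lifted the green tin first (about 3.5 N, 0.36 kg) and set it back. I then lifted the cream tin (about 7.1 N, 0.72 kg), set it back and let it go.
- **Pushing home:** I gripped the cream tin again, lowered it into the holder and pushed it down in small steps. The push peaked at about 18 N beyond the tin's weight in the readings, when it stopped on the floor.
- **Holder check:** by depth in both fixed cameras, the cream lid is 6.0–6.4 mm higher than it was on the counter, matching the 6 mm floor. It is level within about 1°.
- **Green tin and the rest:** the green tin is within about 1 mm of its start, and nothing else looked moved in the last pictures. The arm was clear of everything at hand-in.
- **Off-plan:** partway down, the cream tin rubbed the socket wall with about 5 N of side force. Shifting it about 3 mm sideways in small steps freed it. The holder position differed by up to about 2 mm between cameras.

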